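# Index the parts carousel and latch it

## Robot

A 6-joint arm with a two-finger parallel gripper is mounted at the origin on the work surface. World frame = base frame: x ahead of the robot, y to its left, z up, the work surface at z = 0. Lengths are in m, angles in degrees, forces in N, time in s.
With the tool pointing down it reaches from about 0.35 to 0.85 m from the base axis. Payload 8.1 kg.
Tool frame: the origin (TCP) lies between the finger pads; the fingertips stand env.finger_overhang ahead of it and the grasp point (between the pads) lies 5 mm behind it (env.finger_overhang is the distance from the TCP to the fingertips, in m); z points along the fingers, y is the direction in which the jaws open and shut (so a half turn about z gives the same grasp; the last joint's range is limited). The gripper opens to 85 mm and grips with 20 to 120 N. Pads are 22 mm wide; open, the fingers measure 114 mm over their backs; the gripper's body (76 mm by 85 mm) begins 54 mm behind the grasp point. The pads swing forward as they close: fully open they stand 13 mm farther back than shut.
Start: joints at [-74.164, 7.471, 85.268, -0, 87.261, -4.893], TCP at [0.212, -0.561, 0.245] pointing down, gripper open.
Joint ranges: [-169.43, 169.43], [-51.17, 129.36], [1.28, 143.12], [-76.62, 256.62], [0, 156.53], [-152.29, 152.29]. Speed limits (degrees/s): [136.94, 136.94, 159.86, 180, 180, 180].

## Interface

Orientations are given as a 3x3 rotation matrix whose columns are the frame's x, y, z axes.
In Python, from rig import readout, grab_frame, ticket, env gives the robot as it stands.
- The arm moves only by the tool arm_command, never from a script. Its argument "plan" is a list of rows, each a list of 7 numbers: the shift along the world's x, y, z in cm, then the turn, a rotation vector about the world's x, y, z in degrees, then the closure, from -1 (fully open) to 1 (shut), so that 0 is half open. In form: [[tx, ty, tz, ax, ay, az, hand], ...]. A call has 1 to 5 rows; each row is the pose to reach, as a shift and turn from the pose commanded when the call began; what a row does not reach only later rows make up. A row lasts 1/8 s, in which the tool goes at most 62.5 mm and 10.7 degrees, less where a joint would pass 70% of its speed; a pose out of reach is approached as far as the arm can. A call with a gripper value outside its range is refused whole. The fingers move at their own pace and stop on an object; the grip force is fixed at half the most. Time passes only in rows, so rows that repeat a pose let the fingers close. It gives the time, the measured TCP pose, the force and the opening at its end, in the units of the state.
- readout.read_state(): the state, without advancing time (a new reading comes with each control period).
- grab_frame(name): name is "scene" or "top" or "wrist"; returns a dict with "pixels" (480x640x3 uint8, red, green, blue), "depth" (480x640 float32, m along the optical axis (not along the pixel's ray), 0 where there is no reading), "fx", "fy", "cx", "cy" (pixels), "R" (3x3) and "t" (3): a world point X has camera coordinates R X + t; the wrist camera has in their place "T_tool_cam" (4x4, takes a point from camera to tool coordinates, whose origin is the TCP and whose axes are the flange's). Camera axes: x right, y down, z forward; pixel columns grow to the right and rows downward; lengths in m; the calibration is good to about 2 mm. The wrist camera is an equidistant fisheye: a pixel r from the principal point sees the ray r / f radians off the axis. A picture is of the moment at which its call begins: read the wrist's pose just before it.
- ticket.sign_off(): hands the job in, once; it reports no verdict.
The state is a dict: "clock": time; "joint_pos": joint angles; "qvel": joint speeds; "joint_torque": joint torques, N m; "eef_pos": TCP position; "ee_rot": TCP orientation; "force": force on the tool from outside, world axes, zero at the start; "wrist_torque": the same for the moment, N m; "width": finger opening in m.
Only numpy, scipy, OpenCV 4.12 (cv2) and the standard library are available. Lean on these libraries where they do the work, as an engineer would, in place of code of your own. Each camera call takes 0.05 s, during which the arm holds its last target.

## Task

With a fingertip, push on a spoke of the parts carousel until the red compartment's gap between its two red lugs is lined up with the latch tooth, then push the orange latch pad in until the tooth is fully home between the red lugs, and take the hand away. Push gently, grasp nothing, and leave the cup, the bottle and the spool where they stand.

Things in the scene. Friction and masses are not known exactly. Their poses are not given: they have to be found in the camera images.
- station: fixed grey base of the parts carousel. Origin: on the carousel's turning axis, at table height; z up, x pointing level from the axis out to the gate where the latch tooth enters. Round foot, radius 85 mm, and a flat deck (x 60 to 180, y -110 to 30 mm), both 14 mm high. The latch pivot stands at x 150, y -85 mm. It carries carousel and latch and cannot move
- carousel (a joint): turn of the round white tray (radius 100 mm, face 30 mm above the table), rad, positive counter-clockwise from above, no end stops; at 0 or any whole turn the red gap is at the gate. Compartments with coloured floors: red, then counter-clockwise blue, yellow, green; their fixed parts reach 41 mm above the table. Hub radius 20, 92 mm high. About 2 N on a spoke turns it; it stops where the push stops
- red_spoke (a point): a point on one of the four upright grey spoke walls between compartments, the one just counter-clockwise of red: mid-thickness, 75 mm from the axis, 70 mm above the table. The walls are 7 mm thick, span radius 17 to 99 mm and 30 to 85 mm above the table, and stand 90 degrees apart, 45 degrees either side of each compartment's middle
- red_gap (a point): middle of the 34 mm gap between the two red lugs at the tray's rim, in the middle of the red compartment, 110 mm from the axis, 34 mm above the table. The lugs reach out to radius 126 mm and stand 22 to 46 mm above the table; each compartment has such a pair in its colour
- gate (a point): the gate: fixed point on the station 110 mm out along its x axis, 34 mm above the table; the red gap belongs here
- latch (a joint): swing of the latch about its upright pivot, rad: 0 swung right out, 0.5 fully home at its stop (grows counter-clockwise from above, towards the carousel). Black arm 12 mm thick, 106 mm long, 28 to 54 mm above the table, with a steel tooth 10 mm wide on its inner side. At 0.5 the arm runs along the station's +y from the pivot. A lug in its way blocks it. About 1 N moves it; it stays where left
- latch_pad (a point): middle of the outer face of the orange pad at the latch's end (the face away from the carousel): 87 mm from the pivot along the arm and 6 mm outwards, 55 mm above the table; a fingertip pushes here towards the carousel. Pad 34 mm long; pad and arm below it offer a face 28 to 72 mm above the table. The point's x axis is that face's outward normal
- paper_cup: loose white paper cup, 78 mm wide, 95 mm high, origin at the centre of its underside; leave it alone
- soap_bottle: loose green bottle with white cap, 56 mm wide, 105 mm high, origin at the centre of its underside; leave it alone
- spool: loose blue plastic spool, 52 mm wide, 40 mm high, origin at the centre of its underside; leave it alone

How it is judged (in metres and radians):
On the way, in this order (a step that is already met when the one before it is completed fails the run):
1. the red gap stands at the gate while the latch is still out (horizontal distance between red_gap and gate below 0.012 m and value of joint latch below 0.25 rad), for 0.2 s.
2. the latch tooth is home between the red lugs (horizontal distance between red_gap and gate below 0.014 m and value of joint latch above 0.42 rad), for 0.2 s.
At the end, for the whole second after the job is handed in: The red gap is within 14 mm of the gate, the latch is home (beyond 0.42 of 0.50 rad), and both are at rest (all of step 2 and velocity of joint carousel between -0.05 and 0.05 rad/s and velocity of joint latch between -0.05 and 0.05 rad/s); the robot touches nothing.
It fails at once if the paper cup was pushed, lifted or tipped (moved over 20 mm or tilted over 0.35 rad) (distance of paper_cup from where it was at the start of the episode above 0.02 m or angle between paper_cup's own z axis and vertical above 0.35 rad).
It fails at once if the bottle was pushed, lifted or tipped (moved over 20 mm or tilted over 0.35 rad) (distance of soap_bottle from where it was at the start of the episode above 0.02 m or angle between soap_bottle's own z axis and vertical above 0.35 rad).
It fails at once if the spool was pushed, lifted or tipped (moved over 20 mm or tilted over 0.35 rad) (distance of spool from where it was at the start of the episode above 0.02 m or angle between spool's own z axis and vertical above 0.35 rad).
It fails at once if the carousel or the latch was pushed harder than 25 N (contact force between any of the arm, the fingers and station above 25 N).
It also fails if it takes over 58 s, if anything falls off the work surface, if the arm or the gripper's body presses on something with over 40 N, if the wrist force passes 120 N, or if a joint passes its speed limit or range.

## Working session

There is one attempt and no reset: what is moved stays moved. The work goes in short steps, Python scripts to look and compute and a tool call to move; the robot and the scene stay as the last step left them, time stands still between calls to the robot, and variables do not carry over. Pictures are saved under pics/ and viewed, and the job is handed in when it is done.

Besides the shell and the picture viewer there is one more tool, called after ">>>" in YAML: its name, and indented under it one key for each argument. arm_command: Moves the arm, as the interface text tells. Its arguments: {"type":"object","properties":{"plan":{"type":"array"}},"required":["plan"]}

```bash
ls; mkdir -p pics
python3 - <<'E'
from rig import readout, grab_frame, ticket, env
import cv2
s=readout.read_state();print(s,env.finger_overhang)
for n in("scene","top","wrist"):
    f=grab_frame(n);cv2.imwrite(f"pics/{n}0.png",f["pixels"][:,:,::-1]);print(n,f["fx"],f["cx"],f["cy"],f.get("R"),f.get("t"),f.get("T_tool_cam"))
E
```

```text
pics
{'clock': 0.0, 'joint_pos': array([-7.41637086e+01,  7.51863193e+00,  8.53294192e+01, -1.12597729e-03,
        8.72629164e+01, -4.89183487e+00]), 'qvel': array([-0.11583695, -0.00632016,  0.03546336, -0.05673252,  0.07583866,
        0.03206402]), 'joint_torque': array([ 8.79366962e-04, -5.69396281e+01, -5.00546765e+01, -3.58782481e-04,
        1.47577445e-02, -4.00031837e-06]), 'eef_pos': array([ 0.21223959, -0.56063316,  0.24420635]), 'ee_rot': array([[ 9.35270099e-01,  3.53934374e-01, -5.47402771e-04],
       [ 3.53934768e-01, -9.35268265e-01,  1.85788161e-03],
       [ 1.45599725e-04, -1.93136599e-03, -9.99998124e-01]]), 'force': array([-0.17174771,  0.05922842, -0.12570208]), 'wrist_torque': array([-0.00522088, -0.02143991, -0.03668607]), 'width': 0.08504140276429013} 0.014
scene 607.581593591232 316.27500302450255 243.4613506902466 [[-0.43923118  0.89820827  0.0172592 ]
 [ 0.7006446   0.35451902 -0.61920385]
 [-0.56229273 -0.25988108 -0.78504058]] [ 0.18301652 -0.4044839   1.31004275] None
top 456.6114025998019 320.9316556853818 244.33890339949687 [[-7.83079387e-02 -9.96929157e-01 -3.50078453e-04]
 [-9.69836958e-01  7.62611685e-02 -2.31517838e-01]
 [ 2.30833580e-01 -1.77901656e-02 -9.72830596e-01]] [0.1058399  0.60671558 0.61179246] None
wrist 371.64829954431775 314.9055059100466 238.30466755071163 None None [[ 1.03122200e-04 -9.56271561e-01 -2.92480241e-01  7.49322799e-02]
 [ 9.99999937e-01 -6.95795125e-07  3.54853247e-04  5.44845613e-05]
 [-3.39539575e-04 -2.92480259e-01  9.56271501e-01 -1.29077058e-01]
 [ 0.00000000e+00  0.00000000e+00  0.00000000e+00  1.00000000e+00]]
```

View pics/scene0.png

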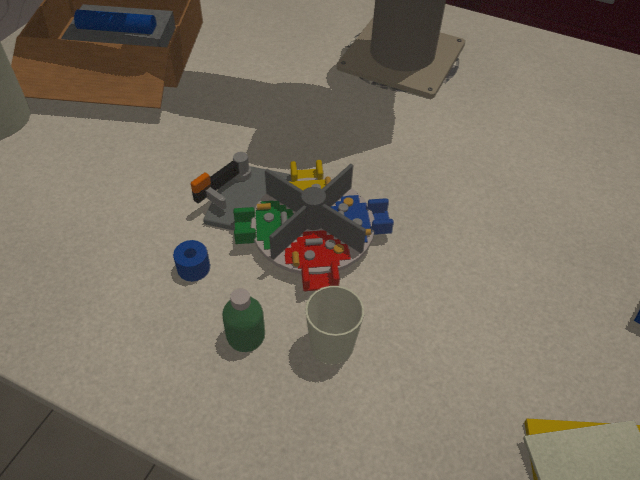

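View pics/top0.png

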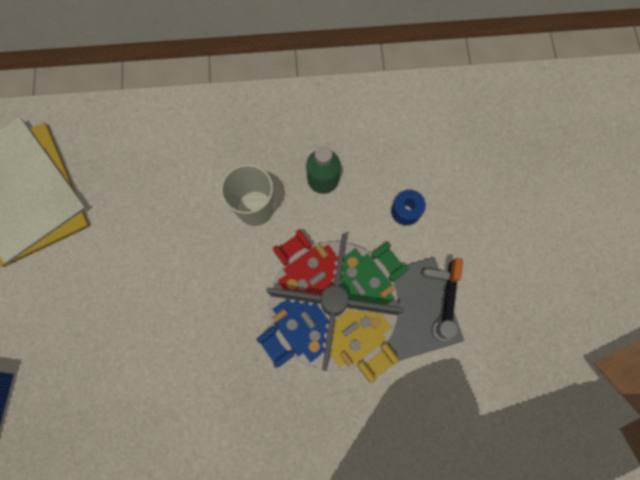

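```bash
cat > h.py <<'E'
import numpy as np, cv2
from rig import readout, grab_frame, ticket, env
def ray(f,u,v,z):
    d=f["R"].T@np.array([(u-f["cx"])/f["fx"],(v-f["cy"])/f["fy"],1]); c=-f["R"].T@f["t"]
    return c+d*(z-c[2])/d[2]
def proj(f,X):
    p=f["R"]@np.asarray(X)+f["t"]; return np.array([f["cx"]+f["fx"]*p[0]/p[2],f["cy"]+f["fy"]*p[1]/p[2]])
def pts(f):
    v,u=np.mgrid[:480,:640]; d=f["depth"]
    P=np.stack([(u-f["cx"])/f["fx"]*d,(v-f["cy"])/f["fy"]*d,d],-1)
    return (P-f["t"])@f["R"]
def save(img,name): cv2.imwrite("pics/"+name,img[:,:,::-1])
E
python3 - <<'E'
from h import *
for n,(a,b,c,d) in {"top":(210,130,270,260),"scene":(160,130,250,220)}.items():
    f=grab_frame(n); im=f["pixels"][b:b+d,a:a+c]; im=cv2.convertScaleAbs(im,alpha=1.5)
    k=2.2; save(cv2.resize(im,None,fx=k,fy=k,interpolation=cv2.INTER_CUBIC),n+"_z.png")
    P=pts(f); hsv=cv2.cvtColor(f["pixels"],cv2.COLOR_RGB2HSV)
    H,S,V=[hsv[...,i].astype(int) for i in range(3)]
    on=(P[...,0]>0.2)&(P[...,0]<.8)&(f["depth"]>0)&(P[...,2]>.01)
    for nm,m in dict(red=((H<5)|(H>174))&(S>170),orange=(H>6)&(H<16)&(S>200),blue=(H>105)&(H<125)&(S>180),green=(H>50)&(H<85)&(S>140),yellow=(H>20)&(H<32)&(S>200)).items():
        m=(m&on).astype(np.uint8); N,l,st,ce=cv2.connectedComponentsWithStats(m)
        for i in range(1,N):
            if st[i,4]>25: print(n,nm,st[i],ce[i].round(1),np.median(P[l==i],axis=0).round(3), P[l==i][:,2].max().round(3))
    m=on&(P[...,2]>.088)&(P[...,2]<.096)&(S<60)
    N,l,st,ce=cv2.connectedComponentsWithStats(m.astype(np.uint8))
    for i in range(1,N):
        if st[i,4]>40: print(n,"hubh",st[i],ce[i],P[l==i].mean(0).round(4), ray(f,*ce[i],.092))
E
```

```text
top red [274 231  36  33 470] [291.9 246.6] [0.623 0.104 0.025] 0.048
top red [ 280  246   57   48 1162] [311.3 270. ] [0.583 0.074 0.031] 0.035
top blue [393 191  30  30 331] [408.6 204.3] [ 0.676 -0.089  0.04 ] 0.043
top blue [397 215  10   8  28] [402.1 218.8] [ 0.654 -0.076  0.031] 0.041
top green [373 245  34  34 369] [389.8 261.2] [ 0.588 -0.049  0.025] 0.048
top green [351 252  41  51 575] [369.8 276.7] [ 0.568 -0.013  0.031] 0.035
top green [341 275  16  23 113] [348.2 285.8] [0.554 0.02  0.031] 0.034
top hubh [220 165  53  50 427] [244.61358314 187.43793911] [0.704  0.165  0.0932] [0.70422883 0.16514324 0.092     ]
top hubh [321 286  27  28 587] [334.08517888 299.25383305] [0.5275 0.0461 0.0918] [0.52748398 0.04611363 0.092     ]
scene red [ 285  231   65   60 1743] [316.4 260. ] [0.597 0.09  0.031] 0.05
scene orange [191 173  19  20 194] [200.1 182.1] [ 0.564 -0.137  0.069] 0.073
scene blue [  75   10   80   24 1162] [115.3  21.1] [ 0.258 -0.537  0.072] 0.082
scene blue [174 241  31  27 353] [187.1 253.3] [ 0.681 -0.092  0.039] 0.043
scene green [256 207  25  42 557] [266.7 225.3] [ 0.569 -0.012  0.031] 0.036
scene green [234 208  20  10  89] [243.6 210.2] [ 0.569 -0.056  0.045] 0.048
scene green [234 219  21  15 204] [242.7 227.4] [ 0.59  -0.046  0.025] 0.049
scene yellow [290 160  36  30 537] [306.7 175.6] [ 0.443 -0.006  0.031] 0.047
scene yellow [527 419  79  16 578] [554.5 425.2] [0.686 0.473 0.012] 0.015
scene hubh [ 0 72 15 21 76] [ 7.13157895 83.07894737] [ 0.5331 -0.5583  0.0921] [ 0.53308036 -0.55844786  0.092     ]
scene hubh [301 187  25  21 382] [313.20942408 196.2565445 ] [0.5303 0.0486 0.0911] [0.53109254 0.04897922 0.092     ]
scene hubh [305 286  59  53 568] [334.41021127 310.49119718] [0.7015 0.1641 0.0927] [0.70160732 0.16417266 0.092     ]
scene hubh [232 302  19   9  49] [241.73469388 307.        ] [0.7521 0.0529 0.0929] [0.75164611 0.05255944 0.092     ]
```

```bash
ls pics
```

```text
scene0.png
scene_z.png
top0.png
top_z.png
wrist0.png
```

View pics/top_z.png

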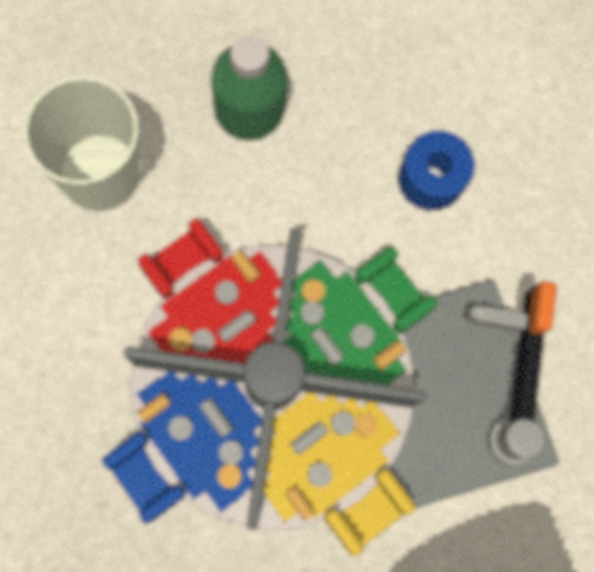

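View pics/scene_z.png

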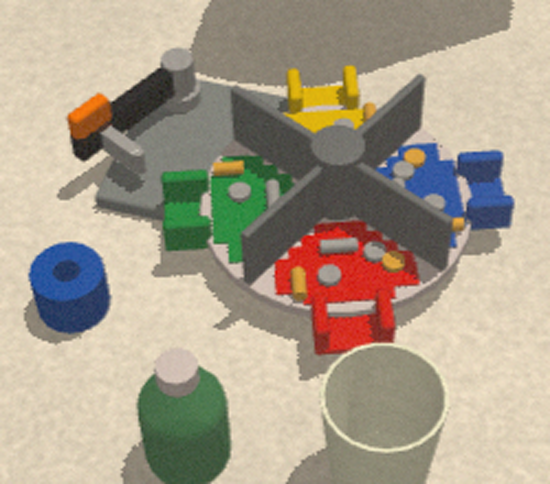

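```bash
cat >> h.py <<'E'
def measure(f,c):
    P=pts(f); S=cv2.cvtColor(f["pixels"],cv2.COLOR_RGB2HSV)[...,1]
    q=P-np.r_[c,0]; r=np.hypot(q[...,0],q[...,1]); a=np.degrees(np.arctan2(q[...,1],q[...,0]))
    m=(f["depth"]>0)&(q[...,2]>.081)&(q[...,2]<.089)&(r>.035)&(r<.1)&(S<70)
    w=np.exp(4j*np.radians(a[m])); return m.sum(), np.degrees(np.angle(w.sum()))/4, P,q,r,a
E
python3 - <<'E'
from h import *
f=grab_frame("top"); g=grab_frame("scene")
for nm,fr,c in(("top",f,[.5275,.0461]),("scene",g,[.5305,.0487])):
    n,ang,P,q,r,a=measure(fr,np.array(c)); print(nm,n,"spoke mod90",ang)
    hsv=cv2.cvtColor(fr["pixels"],cv2.COLOR_RGB2HSV);H,S,V=[hsv[...,i].astype(int) for i in range(3)]
    m=((H<5)|(H>174))&(S>170)&(r>.1)&(r<.135)&(P[...,2]>.015)&(P[...,2]<.055); print("red dir",m.sum(),np.degrees(np.angle(np.exp(1j*np.radians(a[m])).sum())))
    # pivot post, pad, arm
    m=(S<60)&(r>.155)&(r<.19)&(P[...,2]>.045)&(P[...,2]<.1)
    N,l,st,ce=cv2.connectedComponentsWithStats(m.astype(np.uint8))
    for i in range(1,N):
        if st[i,4]>15: print("post",st[i],P[l==i].mean(0).round(4),P[l==i][:,2].max())
    m=(H>4)&(H<18)&(S>170)&(r>.13)&(r<.26)&(P[...,2]>.04)
    if m.sum(): print("pad",m.sum(),P[m].min(0).round(3),P[m].max(0).round(3),P[m].mean(0).round(4))
    m=(V<50)&(r>.13)&(r<.26)&(P[...,2]>.04)&(P[...,2]<.06)
    if m.sum():
        X=P[m]; print("arm",m.sum(),X.mean(0).round(4)); xy=X[:,:2]-X[:,:2].mean(0); u=np.linalg.svd(xy,full_matrices=False)[2][0]; print(u,np.degrees(np.arctan2(u[1],u[0])), (xy@u).min(),(xy@u).max())
A=ray(f,433.6,257.3,.014);B=ray(f,463.2,340,.014);print(A,B,np.linalg.norm(A-B),"edge dir (+y)",np.degrees(np.arctan2(*(A-B)[1::-1])))
E
```

```text
top 859 spoke mod90 -13.007544816976258
red dir 441 31.203925239854343
post [238 188  35  33 360] [0.6728 0.1474 0.0768] 0.09759260459966619
post [429 269  28  70 703] [ 0.506  -0.122   0.0535] 0.059939855927785814
pad 192 [ 0.544 -0.147  0.051] [ 0.575 -0.131  0.075] [ 0.5597 -0.1378  0.0691]
arm 371 [ 0.5188 -0.1268  0.0519]
[-0.97341681  0.22904086] 166.7593901798884 -0.05607071763398643 0.031507099255569666
scene 645 spoke mod90 -13.008426349515208
red dir 520 31.14650120427863
post [205 152  44  47 469] [ 0.5069 -0.1201  0.0522] 0.058635806414535384
post [ 309  286   48   33 1021] [0.6762 0.1493 0.0729] 0.09760087907794353
pad 250 [ 0.546 -0.147  0.051] [ 0.58  -0.129  0.075] [ 0.5644 -0.1367  0.0648]
arm 385 [ 0.5254 -0.126   0.049 ]
[ 0.97153266 -0.23690567] -13.703982285875938 -0.04025307543403044 0.055977546039746244
[ 0.59103629 -0.12262535  0.014     ] [ 0.45777857 -0.15060951  0.014     ] 0.1361643560623691 edge dir (+y) 11.85979489121376
```

Run:
```python
from h import *
f=grab_frame("top"); g=grab_frame("scene")
for nm,fr,c in(("top",f,[.5275,.0461]),("scene",g,[.5305,.0487])):
    n,ang,P,q,r,a=measure(fr,np.array(c))
    hsv=cv2.cvtColor(fr["pixels"],cv2.COLOR_RGB2HSV);H,S,V=[hsv[...,i].astype(int) for i in range(3)]
    m=(r<.24)&(P[...,2]>.009)&(P[...,2]<.019)&(S<60)&(q[...,1]<-.04)&(q[...,0]<.1)&(r>.1)
    X=P[m][:,:2]; 
    rect=cv2.minAreaRect((X*1000).astype(np.float32)); print(nm,m.sum(),rect,cv2.boxPoints(rect))
    for lat in (-77,-78,-79):
        ex=np.array([np.cos(np.radians(lat)),np.sin(np.radians(lat))]);ey=np.array([-ex[1],ex[0]])
        s=(X-c); print(lat,np.percentile(s@ex,[99,99.7]),np.percentile(s@ey,[.3,1,99,99.7]))
    # post cap: r about pivot
    for lo in (.05,.055,.06,.065):
        m=(S<60)&(r>.155)&(r<.2)&(P[...,2]>lo)&(P[...,2]<lo+.005)&(q[...,1]<-.1)
        if m.sum()>10:
            v,u=np.nonzero(m); x=P[m]; print("post",lo,m.sum(),x.mean(0).round(4),x.min(0).round(3),x.max(0).round(3),np.degrees(np.arctan2(*(x.mean(0)[:2]-c)[::-1]))+29.54,np.hypot(*(x.mean(0)[:2]-c)))
```

```text
top 4098 ((512.9887084960938, -81.4314956665039), (139.82737731933594, 115.55730438232422), 12.112258911132812) [[ 432.50784   -39.608925]
 [ 456.755    -152.59373 ]
 [ 593.4696   -123.25407 ]
 [ 569.2224    -10.269257]]
-77 [0.17673733 0.17805815] [-0.11245808 -0.11155646  0.02397825  0.02560391]
-78 [0.17740062 0.17840248] [-0.11002116 -0.1092856   0.02655111  0.028366  ]
-79 [0.17809773 0.17933372] [-0.10786176 -0.10704298  0.02929983  0.03106507]
post 0.05 283 [ 0.5113 -0.1263  0.0534] [ 0.462 -0.141  0.05 ] [ 0.552 -0.105  0.055] -65.82696551776522 0.17310976592481359
post 0.055 278 [ 0.4822 -0.1195  0.0568] [ 0.462 -0.14   0.055] [ 0.542 -0.105  0.059] -75.75997759470607 0.17168048125051918
scene 1886 ((511.6629638671875, -92.08775329589844), (80.21246337890625, 171.74591064453125), 76.37882995605469) [[ 418.7602   -110.84277 ]
 [ 585.6756   -151.28915 ]
 [ 604.56573   -73.33273 ]
 [ 437.65033   -32.886353]]
-77 [0.17804185 0.1794806 ] [-0.1147871  -0.11316945  0.02384361  0.02482018]
-78 [0.17777468 0.17947992] [-0.11267228 -0.11104291  0.02633457  0.02729759]
-79 [0.17804999 0.1791209 ] [-0.11087067 -0.10931654  0.02901093  0.02994469]
post 0.05 231 [ 0.5068 -0.1225  0.0528] [ 0.463 -0.139  0.05 ] [ 0.579 -0.102  0.055] -68.34571476960775 0.17286102886504812
post 0.055 116 [ 0.4828 -0.1176  0.0565] [ 0.463 -0.134  0.055] [ 0.541 -0.104  0.059] -76.45483483326973 0.17304872560924195
```

The top view shows the hub at (334,299), red upper left at about (305,260), the deck at right and the latch pad at (457,270). The axis is near (0.529, 0.047) and the gate lies at -78° in the world. Red sits at +32°, so the carousel has to turn 110° clockwise. The latch is at about 0.06 rad. First I'll move over the blue compartment with the gripper shut.

>>> arm_command:
  plan:
    - [5,12,0,0,0,10,1]
    - [10,24,0,0,0,20,1]
    - [13,30,0,0,0,30,1]
    - [16,36,0,0,0,40,1]
    - [18,41,0,0,0,50,1]

```text
clock: 1.08
eef_pos: [0.3379, -0.2731, 0.2455]
ee_rot: [[0.325, 0.946, 0.001], [0.946, -0.325, -0.001], [-0.0, 0.001, -1.0]]
force: [0.7, -0.2, 0.1]
width: 0.0
```

>>> arm_command:
  plan:
    - [2.5,5.7,0,0,0,6,1]
    - [5,11.4,0,0,0,6,1]
    - [7.5,17.1,0,0,0,6,1]
    - [10,22.8,0,0,0,6,1]
    - [12.5,28.5,0,0,0,6,1]

```text
clock: 1.7
eef_pos: [0.4631, 0.0123, 0.2458]
ee_rot: [[0.229, 0.973, 0.001], [0.973, -0.229, -0.0], [0.0, 0.001, -1.0]]
force: [1.1, -0.3, -0.3]
width: 0.0002
```

```bash
python3 -c "
from h import *
s=readout.read_state();print(s['eef_pos'],s['ee_rot'][:,0],s['joint_pos'])"
```

```text
[0.46305159 0.01226779 0.24579119] [2.29367208e-01 9.73339962e-01 4.80269081e-05] [-4.82099333e+00 -1.43209252e+01  1.06140391e+02 -9.70584294e-03
  8.80963983e+01  8.43914354e+00]
```

>>> arm_command:
  plan:
    - [2.5,5.8,0,0,0,0,1]
    - [5,11.6,0,0,0,0,1]
    - [5,11.6,-4,0,0,0,1]
    - [5,11.6,-8,0,0,0,1]
    - [5,11.6,-11,0,0,0,1]

```text
clock: 2.33
eef_pos: [0.5117, 0.1265, 0.1334]
ee_rot: [[0.229, 0.973, -0.001], [0.973, -0.229, -0.0], [-0.001, -0.001, -1.0]]
force: [0.4, -0.2, 0.3]
width: 0.0001
```

Run:
```python
from h import *
s=readout.read_state();print(s['eef_pos'],s['force'])
a=grab_frame("top")["pixels"][150:400,190:490];b=grab_frame("scene")["pixels"][110:360,160:460]
save(cv2.resize(cv2.convertScaleAbs(np.hstack([a,b]),alpha=1.4),(800,333)),"s1.png")
```

```text
[0.51167953 0.12649259 0.13338617] [ 0.38956955 -0.24643072  0.29614446]
```

View pics/s1.png

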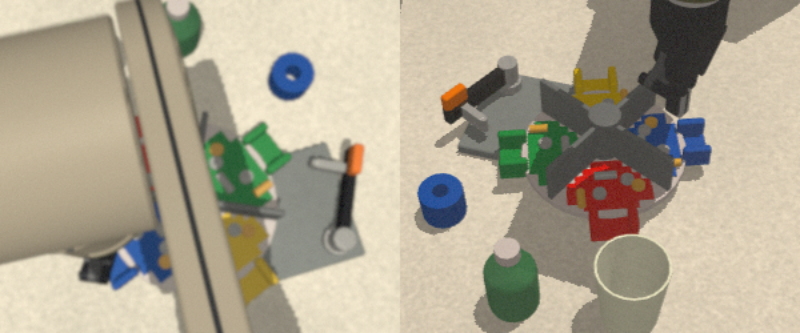

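The scene view shows the fingertips above the blue compartment (around (680,105) in the picture), clear of the red/blue spoke. Going down.

>>> arm_command:
  plan:
    - [0,0,-2.5,0,0,0,1]
    - [0,0,-5,0,0,0,1]
    - [0,0,-6.3,0,0,0,1]
    - [0,0,-6.3,0,0,0,1]

```text
clock: 2.92
eef_pos: [0.5123, 0.1261, 0.0724]
ee_rot: [[0.23, 0.973, -0.001], [0.973, -0.23, -0.0], [-0.0, -0.001, -1.0]]
force: [0.3, 0.3, 0.1]
width: 0.0002
```

Run:
```python
from h import *
s=readout.read_state();print(s['eef_pos'],s['force'])
b=grab_frame("scene")["pixels"][110:360,220:520]
save(cv2.resize(cv2.convertScaleAbs(b,alpha=1.4),(720,600)),"s2.png")
p=s['eef_pos'][:2];c=np.array([.529,.0474])
# waypoints: carousel-frame finger offset tau (ccw of spoke mid-plane) const after contact
tau=.018; r=.075
def P(sp): 
    e=np.array([np.cos(np.radians(sp)),np.sin(np.radians(sp))]); return c+r*e+tau*np.array([-e[1],e[0]])
print("contact shift cm",((P(77)-p)*100).round(2))
last=P(77)
for k in range(0,111,5): print(k,((P(77-k)-P(77))*100).round(2))
```

```text
[0.51228576 0.12613353 0.07240713] [0.31094367 0.26423103 0.11261178]
contact shift cm [ 1.6  -0.16]
0 [0. 0.]
5 [ 0.67 -0.02]
10 [ 1.34 -0.11]
15 [ 2.   -0.25]
20 [ 2.64 -0.44]
25 [ 3.27 -0.69]
30 [ 3.87 -1.  ]
35 [ 4.44 -1.36]
40 [ 4.97 -1.76]
45 [ 5.47 -2.21]
50 [ 5.93 -2.7 ]
55 [ 6.35 -3.23]
60 [ 6.71 -3.8 ]
65 [ 7.03 -4.39]
70 [ 7.29 -5.01]
75 [ 7.5  -5.65]
80 [ 7.65 -6.31]
85 [ 7.74 -6.97]
90 [ 7.78 -7.65]
95 [ 7.76 -8.32]
100 [ 7.67 -8.99]
105 [ 7.53 -9.64]
110 [  7.34 -10.29]
```

View pics/s2.png

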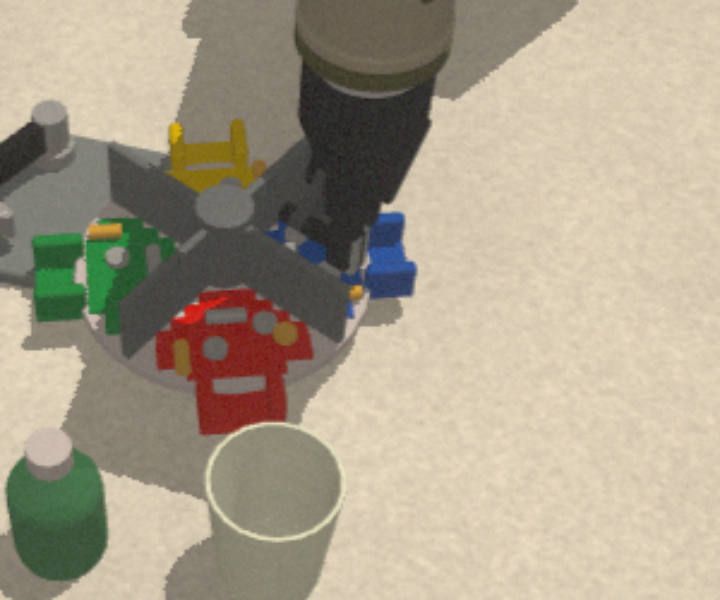

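The fingers are down behind the red/blue spoke, with free space to it. Next is a gentle approach to contact.

>>> arm_command:
  plan:
    - [0.4,0,0,0,0,0,1]
    - [0.8,-0.1,0,0,0,0,1]
    - [1.1,-0.1,0,0,0,0,1]
    - [1.4,-0.1,0,0,0,0,1]
    - [1.7,-0.2,0,0,0,0,1]

```text
clock: 3.6
eef_pos: [0.5296, 0.1242, 0.0723]
ee_rot: [[0.229, 0.973, -0.0], [0.973, -0.229, 0.0], [-0.0, -0.0, -1.0]]
force: [-1.8, 0.9, 0.2]
width: -0.0
```

Run:
```python
from h import *
s=readout.read_state();print(s['eef_pos'],s['force'])
g=grab_frame("scene");print(measure(g,np.array([.5305,.0487]))[:2])
```

```text
[0.5295969  0.12421369 0.07225951] [-1.76597628  0.88645913  0.23933582]
(np.int64(565), np.float64(-12.820727263224072))
```

>>> arm_command:
  plan:
    - [0.4,0,0,0,0,-3,1]
    - [0.9,-0.1,0,0,0,-7,1]
    - [1.5,-0.15,0,0,0,-11,1]
    - [2.0,-0.25,0,0,0,-15,1]
    - [2.65,-0.45,0,0,0,-20,1]

```text
clock: 4.28
eef_pos: [0.5555, 0.1197, 0.072]
ee_rot: [[0.551, 0.835, -0.001], [0.835, -0.551, -0.0], [-0.001, -0.001, -1.0]]
force: [-2.1, -0.5, 0.7]
width: 0.0002
```

Run:
```python
from h import *
s=readout.read_state();print(s['eef_pos'],s['force'])
g=grab_frame("scene");print(measure(g,np.array([.5305,.0487]))[:2])
```

```text
[0.55547755 0.119709   0.07195525] [-2.12688137 -0.5396658   0.72323465]
(np.int64(425), np.float64(-31.92195231419586))
```

>>> arm_command:
  plan:
    - [0.6,-0.25,0,0,0,-5,1]
    - [1.2,-0.55,0,0,0,-10,1]
    - [1.8,-0.9,0,0,0,-15,1]
    - [2.35,-1.3,0,0,0,-20,1]
    - [2.85,-1.75,0,0,0,-25,1]

```text
clock: 4.95
eef_pos: [0.584, 0.1023, 0.072]
ee_rot: [[0.851, 0.525, -0.001], [0.525, -0.851, 0.0], [-0.001, -0.001, -1.0]]
force: [-2.1, 0.8, 0.8]
width: 0.0001
```

>>> arm_command:
  plan:
    - [0.45,-0.5,0,0,0,-5,1]
    - [0.9,-1.0,0,0,0,-10,1]
    - [1.25,-1.6,0,0,0,-15,1]
    - [1.55,-2.2,0,0,0,-20,1]
    - [1.8,-2.8,0,0,0,-25,1]

```text
clock: 5.58
eef_pos: [0.6024, 0.0744, 0.0721]
ee_rot: [[0.993, 0.116, -0.0], [0.116, -0.993, 0.001], [0.0, -0.001, -1.0]]
force: [-0.1, 2.3, -1.5]
width: -0.0001
```

Run:
```python
from h import *
s=readout.read_state();print(s['eef_pos'],s['force'],s['joint_pos'])
g=grab_frame("scene");print(measure(g,np.array([.5305,.0487]))[:2])
t=grab_frame("top");print(measure(t,np.array([.5275,.0461]))[:2])
a=t["pixels"][150:400,190:490];b=g["pixels"][110:360,160:460]
save(cv2.resize(cv2.convertScaleAbs(np.hstack([a,b]),alpha=1.4),(800,333)),"s3.png")
```

```text
[0.60242309 0.07443543 0.07208929] [-0.11649221  2.27007666 -1.5153045 ] [2.18697199e+00 1.67850120e+01 9.33788850e+01 3.34733968e-02
 6.98381979e+01 8.55159086e+01]
(np.int64(386), np.float64(9.831658266979348))
(np.int64(658), np.float64(6.8825123360322795))
```

View pics/s3.png

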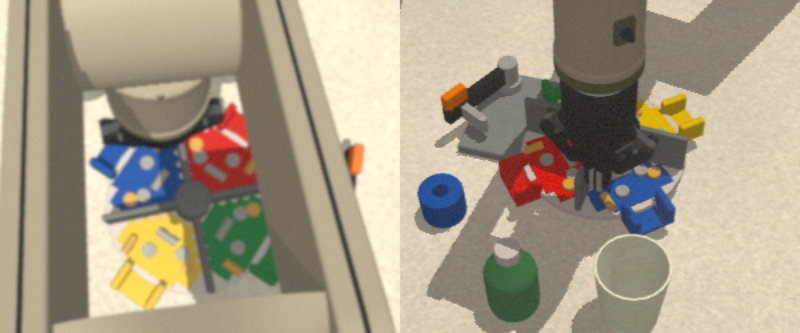

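>>> arm_command:
  plan:
    - [0.2,-0.65,0,0,0,-5,1]
    - [0.35,-1.3,0,0,0,-10,1]
    - [0.45,-1.95,0,0,0,-15,1]
    - [0.5,-2.65,0,0,0,-20,1]
    - [0.5,-3.3,0,0,0,-25,1]

```text
clock: 6.3
eef_pos: [0.6073, 0.0416, 0.0722]
ee_rot: [[0.95, -0.313, -0.0], [-0.313, -0.95, 0.001], [-0.0, -0.0, -1.0]]
force: [-0.0, 2.2, -0.5]
width: -0.0
```

```bash
cat >> h.py <<'E'
def report(tag):
    s=readout.read_state();print(s['eef_pos'],s['force'],s['clock'])
    g=grab_frame("scene");t=grab_frame("top")
    for nm,fr,c in(("top",t,[.5275,.0461]),("scene",g,[.5305,.0487])):
        n,ang,P,q,r,a=measure(fr,np.array(c)); print(nm,n,"spoke mod90",ang)
        hsv=cv2.cvtColor(fr["pixels"],cv2.COLOR_RGB2HSV);H,S,V=[hsv[...,i].astype(int) for i in range(3)]
        m=((H<5)|(H>174))&(S>170)&(r>.1)&(r<.135)&(P[...,2]>.015)&(P[...,2]<.055); print("red dir",m.sum(),np.degrees(np.angle(np.exp(1j*np.radians(a[m])).sum())))
        m=((H<5)|(H>174))&(S>170)&(r<.1)&(P[...,2]>.015)&(P[...,2]<.055); print("red floor",m.sum(),np.degrees(np.angle(np.exp(1j*np.radians(a[m])).sum())))
    a=t["pixels"][150:400,190:490];b=g["pixels"][110:360,160:460]
    save(cv2.resize(cv2.convertScaleAbs(np.hstack([a,b]),alpha=1.4),(800,333)),tag)
E
python3 -c "
from h import *
report('s4.png')"
```

```text
[0.60726369 0.04158333 0.07218999] [-0.02845449  2.23238121 -0.51730802] 6.3
top 614 spoke mod90 -17.53872592295548
red dir 454 -62.09746882050038
red floor 1159 -63.249147572410784
scene 405 spoke mod90 -14.403376059878301
red dir 563 -61.544908004237335
red floor 420 -57.41305408823629
```

View pics/s4.png

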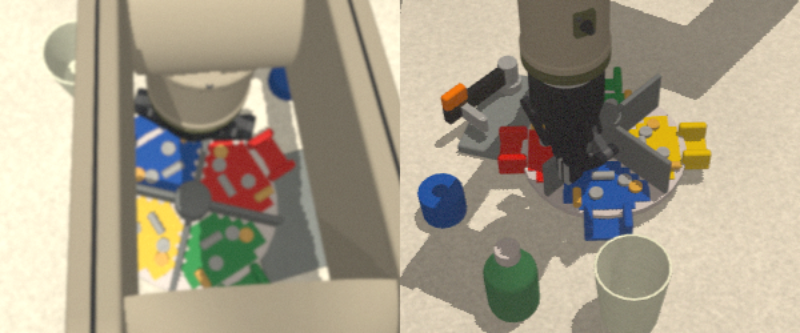

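>>> arm_command:
  plan:
    - [0,-0.55,0,0,0,-4,1]
    - [-0.1,-1.1,0,0,0,-8,1]
    - [-0.25,-1.55,0,0,0,-12,1]
    - [-0.4,-1.95,0,0,0,-15,1]
    - [-0.4,-1.95,0,0,0,-15,1]

```text
clock: 7.02
eef_pos: [0.6033, 0.0218, 0.0723]
ee_rot: [[0.838, -0.546, -0.0], [-0.546, -0.838, -0.0], [0.0, 0.0, -1.0]]
force: [-0.9, 0.1, -0.4]
width: 0.0002
```

```bash
python3 -c "
from h import *
report('s5.png')"
```

```text
[0.60333299 0.02177239 0.07232871] [-0.869777    0.06772258 -0.36226187] 7.025
top 404 spoke mod90 -31.616201321708918
red dir 476 -76.56651151065654
red floor 1168 -77.26161685172303
scene 400 spoke mod90 -30.344153091472794
red dir 496 -76.1362843743082
red floor 108 -68.37685089242382
```

View pics/s5.png

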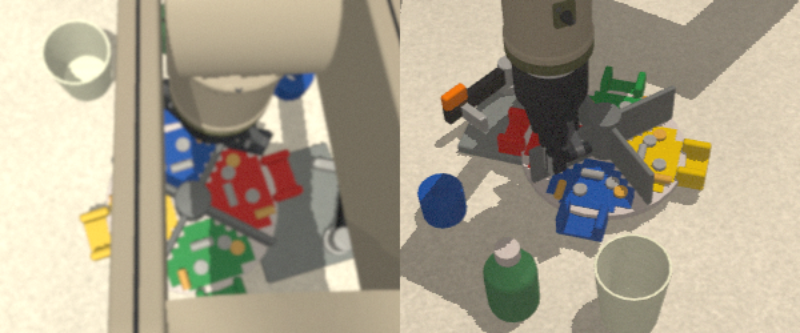

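>>> arm_command:
  plan:
    - [0.4,0.65,0,0,0,0,1]
    - [0.4,0.65,3,0,0,0,1]
    - [0.4,0.65,8,0,0,0,1]
    - [0.4,-3,13,0,0,8,1]
    - [-1,-9,13,0,0,16,1]

```text
clock: 7.75
eef_pos: [0.5973, -0.0679, 0.2088]
ee_rot: [[0.958, -0.288, 0.011], [-0.288, -0.958, -0.002], [0.011, -0.002, -1.0]]
force: [0.9, -1.0, -0.3]
width: -0.0002
```

>>> arm_command:
  plan:
    - [-1,-4,0,0,0,4,1]
    - [-2,-8,0,0,0,4,1]
    - [-3.5,-10.3,0,0,0,4,1]
    - [-3.5,-10.3,0,0,0,4,1]

```text
clock: 8.25
eef_pos: [0.558, -0.1726, 0.2024]
ee_rot: [[0.973, -0.231, -0.0], [-0.231, -0.973, -0.0], [-0.0, 0.0, -1.0]]
force: [-0.0, 0.3, -0.3]
width: -0.0001
```

```bash
python3 -c "
from h import *
report('s6.png')"
```

```text
[ 0.55797572 -0.17256783  0.20235481] [-0.00558161  0.28153222 -0.27094884] 8.25
top 859 spoke mod90 -31.62842275559316
red dir 496 -76.27915052805513
red floor 1229 -76.23791444621648
scene 619 spoke mod90 -31.75930662071606
red dir 519 -76.94792067709933
red floor 518 -90.02943981823431
```

View pics/s6.png

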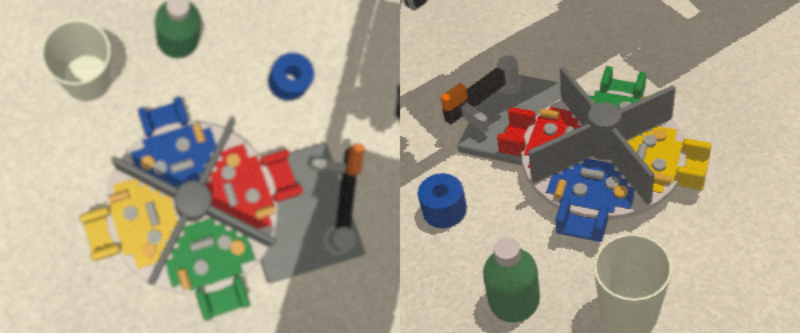

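Both clear views agree that red is at -76.6° against -78°, about 2.5 mm off at the rim and well inside 12 mm. The latch is still out. Going down outside the pad.

>>> arm_command:
  plan:
    - [0,0,-5,0,0,0,1]
    - [0,0,-10,0,0,0,1]
    - [0,0,-13,0,0,0,1]
    - [0,0,-14.2,0,0,0,1]
    - [0,0,-14.2,0,0,0,1]

```text
clock: 8.98
eef_pos: [0.5586, -0.1705, 0.0601]
ee_rot: [[0.974, -0.228, -0.001], [-0.228, -0.974, 0.0], [-0.001, -0.0, -1.0]]
force: [0.5, -0.0, 0.5]
width: 0.0
```

Run:
```python
from h import *
report('s7.png')
p=readout.read_state()['eef_pos'][:2]
c=np.array([.529,.0474]);th=np.radians(-78);ex=np.array([np.cos(th),np.sin(th)]);ey=np.array([-ex[1],ex[0]])
pv=c+.15*ex-.085*ey
for q in np.arange(.06,.53,.04):
    b=th+q-.5; n=np.array([np.cos(b),np.sin(b)]);d=np.array([-n[1],n[0]])
    X=pv+.087*d+(.006+.0145)*n; print(round(q,2),((X-p)*100).round(2))
```

```text
[ 0.55861496 -0.17046633  0.06010007] [ 0.51124983 -0.02887926  0.45550148] 8.975
top 862 spoke mod90 -31.634905706757287
red dir 493 -76.30582031042012
red floor 1237 -76.16605324889404
scene 621 spoke mod90 -31.73248905965492
red dir 527 -76.82394038062034
red floor 531 -90.11732421078729
0.06 [-0.28  1.45]
0.1 [-0.12  1.78]
0.14 [0.02 2.11]
0.18 [0.14 2.44]
0.22 [0.26 2.78]
0.26 [0.36 3.12]
0.3 [0.44 3.47]
0.34 [0.51 3.82]
0.38 [0.57 4.17]
0.42 [0.61 4.53]
0.46 [0.64 4.88]
0.5 [0.66 5.24]
```

View pics/s7.png

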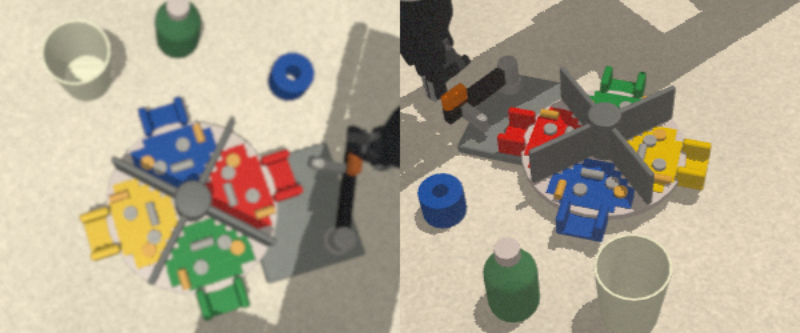

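The fingers stand just outside the orange pad. Now a gentle push.

>>> arm_command:
  plan:
    - [-0.1,0.5,0,0,0,0,1]
    - [-0.2,0.9,0,0,0,0,1]
    - [-0.2,1.25,0,0,0,0,1]
    - [-0.2,1.6,0,0,0,1,1]
    - [-0.1,1.9,0,0,0,3,1]

```text
clock: 9.7
eef_pos: [0.5575, -0.1522, 0.0604]
ee_rot: [[0.984, -0.176, 0.0], [-0.176, -0.984, -0.0], [0.0, 0.0, -1.0]]
force: [-0.1, -1.3, 0.7]
width: -0.0002
```

>>> arm_command:
  plan:
    - [0.1,0.35,0,0,0,3,1]
    - [0.2,0.7,0,0,0,5,1]
    - [0.3,1.05,0,0,0,7,1]
    - [0.4,1.4,0,0,0,9,1]
    - [0.5,1.7,0,0,0,11,1]

```text
clock: 10.32
eef_pos: [0.5623, -0.135, 0.0602]
ee_rot: [[1.0, 0.015, -0.0], [0.015, -1.0, 0.0], [-0.0, -0.0, -1.0]]
force: [0.1, -0.8, -0.0]
width: 0.0001
```

```bash
python3 -c "
from h import *
report('s8.png')"
```

```text
[ 0.5622793  -0.13501523  0.06018636] [ 0.14917706 -0.84510901 -0.00301248] 10.325
top 863 spoke mod90 -31.643615889899383
red dir 484 -76.42763393139272
red floor 1233 -76.15793407510183
scene 625 spoke mod90 -31.791919263433336
red dir 512 -76.76735365438995
red floor 528 -89.89642625574773
```

View pics/s8.png

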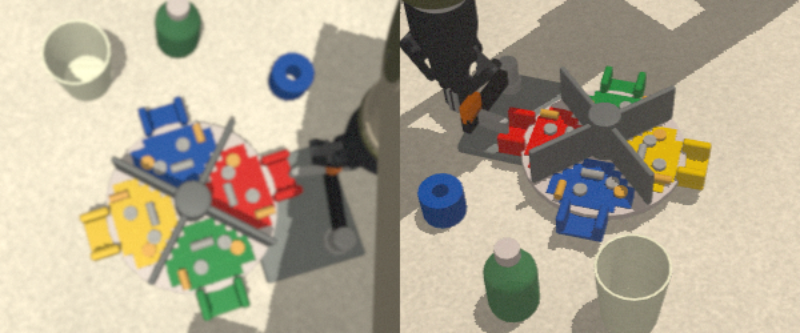

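>>> arm_command:
  plan:
    - [0.05,0.3,0,0,0,2,1]
    - [0.1,0.6,0,0,0,4,1]
    - [0.15,0.9,0,0,0,6,1]
    - [0.15,1.15,0,0,0,8,1]
    - [0.2,1.35,0,0,0,9,1]

```text
clock: 11.05
eef_pos: [0.5644, -0.1216, 0.0603]
ee_rot: [[0.985, 0.171, -0.0], [0.171, -0.985, 0.0], [-0.0, -0.0, -1.0]]
force: [-0.5, -1.1, -0.4]
width: -0.0003
```

>>> arm_command:
  plan:
    - [0,0.1,0,0,0,1,1]
    - [0,0.2,0,0,0,1,1]
    - [0,0.3,0,0,0,1,1]

```text
clock: 11.42
eef_pos: [0.5644, -0.1193, 0.0603]
ee_rot: [[0.983, 0.186, -0.0], [0.186, -0.983, -0.001], [-0.0, 0.001, -1.0]]
force: [-0.9, -5.1, -0.6]
width: -0.0001
```

```bash
cat >> h.py <<'E'
def latch(fr,c):
    P=pts(fr); q=P-np.r_[c,0]; V=cv2.cvtColor(fr["pixels"],cv2.COLOR_RGB2HSV)[...,2]
    th=np.radians(-78);ex=np.array([np.cos(th),np.sin(th)]);ey=np.array([-ex[1],ex[0]])
    sx=q[...,:2]@ex;sy=q[...,:2]@ey
    m=(P[...,2]>.046)&(P[...,2]<.058)&(V<60)&(sx>.12)&(sx<.21)&(sy>-.06)&(sy<-.02)
    l=np.polyfit(sy[m],sx[m],1); return m.sum(), .5-np.arctan(l[0]), np.mean(sx[m]),np.mean(sy[m])
E
python3 -c "
from h import *
report('s9.png')
print(latch(grab_frame('top'),[.5275,.0461]),latch(grab_frame('scene'),[.5305,.0487]))"
```

```text
[ 0.5643853  -0.11927448  0.06034167] [-0.86587368 -5.06732008 -0.63172205] 11.425
top 860 spoke mod90 -31.648227094771894
red dir 382 -75.21809336513479
red floor 1237 -76.11417402534966
scene 619 spoke mod90 -31.746377294808372
red dir 399 -74.20863889638987
red floor 526 -90.08268944573629
(np.int64(239), np.float64(0.4851894896416122), np.float64(0.14849094321131567), np.float64(-0.03999929775269705)) (np.int64(74), np.float64(0.4301227474456597), np.float64(0.14628203946919838), np.float64(-0.03613103771307675))
```

View pics/s9.png

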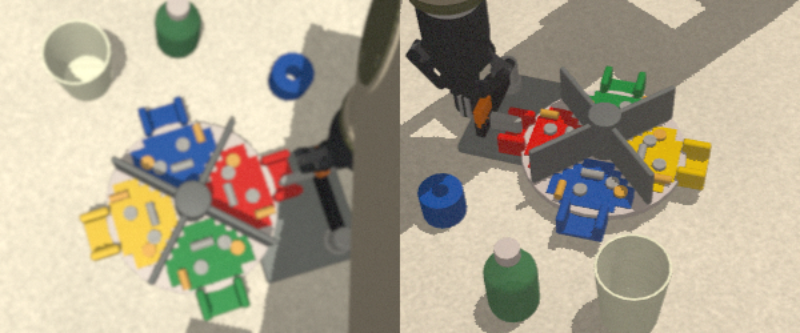

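The force jumped from 1 to 5 N at the predicted home position, so the latch is at its stop. Now withdrawing straight outward, then up.

>>> arm_command:
  plan:
    - [0,0,0,0,0,0,1]
    - [0.1,-0.5,0,0,0,0,1]
    - [0.4,-2,0,0,0,0,1]
    - [0.8,-4,0,0,0,0,1]
    - [0.8,-4,4,0,0,0,1]

```text
clock: 12.25
eef_pos: [0.5699, -0.1603, 0.0969]
ee_rot: [[0.983, 0.184, -0.007], [0.184, -0.983, 0.002], [-0.006, -0.003, -1.0]]
force: [0.1, 0.1, -0.6]
width: -0.0003
```

>>> arm_command:
  plan:
    - [0,0,4,0,0,0,1]
    - [0,-2,9,0,0,0,1]
    - [-4,-6,13,0,0,0,1]
    - [-8,-11,13,0,0,0,1]
    - [-8,-11,13,0,0,0,1]

```text
clock: 12.88
eef_pos: [0.4906, -0.273, 0.2316]
ee_rot: [[0.983, 0.181, 0.001], [0.181, -0.983, -0.002], [0.001, 0.002, -1.0]]
force: [-0.4, 0.8, -0.5]
width: 0.0001
```

```bash
python3 -c "
from h import *
report('s10.png')
print(latch(grab_frame('top'),[.5275,.0461]),latch(grab_frame('scene'),[.5305,.0487]))"
```

```text
[ 0.49060433 -0.27298434  0.23159363] [-0.3946676   0.82023413 -0.48402559] 12.875
top 853 spoke mod90 -31.648712103079234
red dir 385 -75.37840766192551
red floor 1234 -76.35745195768182
scene 619 spoke mod90 -31.76968170043285
red dir 361 -74.24394697305492
red floor 518 -89.73449217201826
(np.int64(245), np.float64(0.4909591824339689), np.float64(0.14856854780035625), np.float64(-0.03995562240551653)) (np.int64(130), np.float64(0.5664968252051101), np.float64(0.14846515842554017), np.float64(-0.04177419540292659))
```

View pics/s10.png

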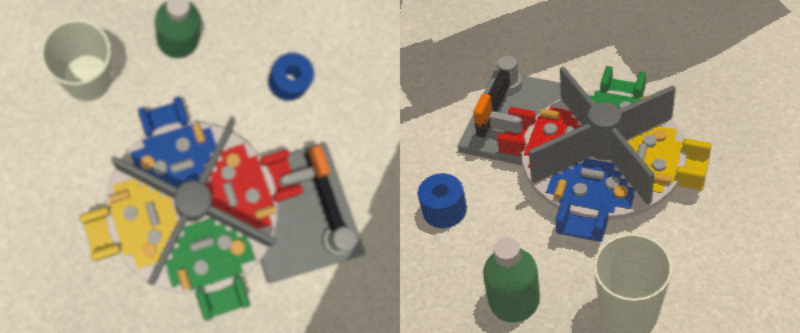

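The tooth sits between the red lugs (left view around (295,175)). The latch arm runs parallel to the deck edge, the hand is clear, and the cup, bottle and spool are where they were.

```bash
python3 -c "
from h import *
print(ticket.sign_off())"
```

```text
the job is handed in; nothing more can be done
None
```

The job is handed in, at about 13 s on the robot's clock. The red compartment is at the gate and the latch tooth is home between the red lugs; the hand-in reported no verdict.

**Carousel:** I pushed the red/blue spoke about 109° clockwise with the shut fingertips, at about 2 N. Red ended at -76.7° against a gate at -78°, roughly 2.5 mm off at the rim. The latch was still out at that point.

**Latch:** I pushed the orange pad in at about 1 N until the force rose to 5 N, which I took as the stop. I then drew the hand back and up, well clear.

**Last checks:**
- **Latch angle:** the top view gives about 0.49 rad. The scene view gave 0.57 rad, past the 0.50 stop. It rests on few pixels, so I treat it as noise; both views put the arm in the home position.
- **Red lugs:** the colour-based direction drifted to -74° and -75° once the latch covered part of them. The spoke angle did not change, so I trusted the spokes.
- **Loose objects:** the cup, bottle and spool look unmoved by eye in the pictures; I did not measure their final positions.

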